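# Unlock the sprung test clamp and hold its jaw open at the mark

## Task

Open the test clamp for the next component: pull its red lock cap straight up as far as it goes and leave it up, then draw the blue spring-loaded jaw back by its black post until the jaw's red pointer is opposite the yellow mark on the scale. Keep hold of it there: finish while still holding the jaw steady at the mark, because it springs shut when let go. Do not shift the yellow mark or disturb the capacitor, vial and weight standing around the clamp.

Things in the scene. Friction and masses are not known exactly. Their poses are not given: they have to be found in the camera images.
- clamp_base: fixed frame of the test clamp: aluminium plate 180 (x) x 136 (y) x 12 mm; origin at the centre of its underside, z up. The jaw opens along its own -x. Grey front bracket (38 mm high) at the -x end, grey fixed jaw (46 mm high) at +x. White scale (tick every 5 mm, top 26 mm high) along x at y = -47 mm. The lock cap stands on a dark bracket (top 47 mm high) on the +y side.
- carriage: blue sprung jaw, 78 x 56 mm, top 38 mm above the table; its origin coincides with that of clamp_base when shut and moves along the frame's -x by the opening, 0 to 55 mm. A spring pulls it shut with about 3.6 N at 0 plus 1.2 N for each 10 mm (6 to 9 N at the mark). While the lock cap is down a pin blocks it.
- pull_grip (a point): point on the axis of the jaw's upright black post, at gripping height 70 mm above the table; post 20 mm in diameter, from 42 to 88 mm above the table, free on all sides. It can be pinched from above with the fingers closing along any direction.
- pointer (a point): tip of the red pointer that moves with the jaw, on the scale side, 33 mm above the table; axes as clamp_base
- mark_tip (a point): tip of the yellow mark on the scale, 33 mm above the table; axes as clamp_base; 20 to 45 mm from the shut pointer along the frame's -x, differing from run to run. The jaw is at the mark when pointer and mark_tip have the same x in the frame of clamp_base. The mark is a friction-held slider with a 14 x 8 x 18 mm yellow block on the scale's outer edge.
- lock_cap (a joint): height in m by which the red lock cap is pulled up: 0 = pressed down (locked), 0.016 = end stop (unlocked). Held by a detent friction of about 4 N; it stays where it is left. The pin is clear of the jaw above 0.010.
- cap_grip (a point): point on the vertical axis of the red lock cap, 68 mm above the table when down and moving up with it; cap 25 mm in diameter, its body from 52 to 80 mm above the table when down. At x = 45, y = 48 mm in the frame of clamp_base.
- hv_cap: loose blue disc capacitor with a brass stud, 42 mm wide, 40 mm high, standing on the table at the -y side of the clamp; origin at the centre of its underside. Bystander.
- vial_1: loose white vial with a black cap, 28 mm wide, 58 mm high, at the +y side of the clamp; origin at the centre of its underside. Bystander.
- weight_0: loose brass weight, 26 mm wide, 30 mm high, at the +y side of the clamp; origin at the centre of its underside. Bystander.

How it is judged (in metres and radians):
On the way, in this order (a step that is already met when the one before it is completed fails the run):
1. the lock cap is pulled up while the jaw is still shut (value of joint lock_cap above 0.012 m and distance of pointer from where it was at the start of the episode below 0.004 m), for 0.2 s.
2. the robot's fingers hold the jaw with its pointer at the mark (x of pointer in the frame of mark_tip between -0.004 and 0.004 m and contact force between the fingers and carriage above 2 N), for 0.5 s.
At the end, for the whole second after the job is handed in: the fingers hold the jaw (contact force over 2 N) still (under 10 mm/s) with its red pointer within 4 mm of the yellow mark along the scale, and the lock cap is still up (over 12 mm of its 16 mm) (all of step 2 and linear speed of carriage below 0.01 m/s and value of joint lock_cap above 0.012 m); the arm keeps its last pose, push and grip.
It fails at once if the yellow mark is shifted by more than 5 mm (distance of mark_tip from where it was at the start of the episode above 0.005 m).
It fails at once if the capacitor, vial or weight is moved by more than 15 mm (distance of any of hv_cap, vial_1, weight_0 from where it was at the start of the episode above 0.015 m).
It also fails if it takes over 51 s, if anything falls off the work surface, if the arm or the gripper's body presses on something with over 40 N, if the wrist force passes 120 N, or if a joint passes its speed limit or range.

## Robot

A 6-joint arm with a two-finger parallel gripper is mounted at the origin on a cart in front of the work surface, level with it; the furniture and walls round the work are solid. World frame = base frame: x ahead of the robot, y to its left, z up, the work surface at z = 0. Lengths are in m, angles in degrees, forces in N, time in s.
With the tool pointing down it reaches from about 0.325 to 0.85 m from the base axis. Payload 15.5 kg.
Tool frame: the origin (TCP) lies midway between the tips of the shut fingers; the grasp point (between the pads) lies 19 mm behind it; z points along the fingers, y is the line along which they close (so a half turn about z gives the same grasp; the last joint's range is limited). The gripper opens to 91 mm and grips with 3 to 60 N. Pads are 32 mm wide; open, the fingers measure 118 mm over their backs; the gripper's body (76 mm by 178 mm) begins 60 mm behind the grasp point.
Start: joints at [66.606, 28.281, 77.091, -0, 74.628, -5.472], TCP at [0.192, 0.595, 0.191] pointing down, gripper open.
Joint ranges: [-166.48, 166.48], [-47.26, 123.95], [12.59, 153.08], [-70.14, 250.14], [6.76, 159.57], [-176.63, 176.63]. Speed limits (degrees/s): [108.29, 108.29, 147.25, 172.46, 172.46, 172.46].

## Interface

Orientations are given as a 3x3 rotation matrix whose columns are the frame's x, y, z axes.
In Python, from bench import ctrl gives the robot as it stands. The module is installed in compiled form; this text tells all that it offers. Calls block until the motion is done:
- ctrl.goto(position, orientation): joint-space move of the TCP to a pose.
- ctrl.move_l(position, vel=0.15, ori=None, contact_N=None): straight line of the TCP; ori=None keeps the orientation; vel is the mean speed in m/s. With contact_N (N) it stops when the force on the tool has changed by that much, and returns True; else False.
- ctrl.movej(angles): joint-space move.
- ctrl.command_gripper(opening): opening from 0.0 (shut) to 1.0 (fully open); the grip force is fixed at half the most; returns when the fingers have stopped.
- ctrl.sleep(seconds).
- ctrl.ik(position, orientation): joint angles nearest the present ones, or None.
- ctrl.read_camera(name): name is "scene" or "top"; returns the picture (400x640x3 uint8, blue, green, red); there is no depth.
- ctrl.camera_params(name): a dict with "fx", "fy", "cx", "cy" (pixels), "D" ([k1, k2, p1, p2, k3] as OpenCV has them; the pictures are not rectified), "pose" (4x4, takes a point from camera to world coordinates). Camera axes: x right, y up, looking along -z (the intrinsics and any distortion apply to the point x, -y, -z); pixel columns grow to the right and rows downward; lengths in m; the calibration is good to about 2 mm. A picture is of the moment at which its call begins. camera_params takes no time and is no camera call.
A pose or a line that the arm cannot do raises ctrl.MotionError and nothing moves.
- ctrl.sign_off(): hands the job in; it is judged then, once.
Readings, each from a call of its own:
- ctrl.current_t(): time.
- ctrl.current_q(): joint angles.
- ctrl.current_dq(): joint speeds.
- ctrl.current_effort(): joint torques, N m.
- ctrl.current_tool_pos(): TCP position.
- ctrl.current_eef_rot(): TCP orientation.
- ctrl.current_contact_force(): force on the tool from outside, world axes, zero at the start.
- ctrl.current_wrist_torque(): the same for the moment, N m.
- ctrl.current_grip_width(): opening from 0.0 (shut) to 1.0 (fully open).
- ctrl.current_grasp_force(): force on a finger pad.
Only numpy, scipy, OpenCV 4.12 (cv2) and the standard library are available. Lean on these libraries where they do the work, as an engineer would, in place of code of your own. Each camera call takes 0.05 s, during which the arm holds its last target. There are 200 camera calls.

## Working session

There is one attempt and no reset: what is moved stays moved. The work goes in short steps, each a Python script; the robot and the scene stay as the last script left them, time stands still between calls to the robot, and variables do not carry over. Pictures are saved under pics/ and viewed, at most 10 in all, crops included, and the job is handed in when it is done.

```bash
mkdir -p pics; python3 - <<'E'
from bench import ctrl
import cv2,numpy as np
np.set_printoptions(precision=4,suppress=True)
for n in("scene","top"):
    cv2.imwrite(f"pics/{n}0.png",ctrl.read_camera(n)); print(ctrl.camera_params(n))
print(ctrl.current_eef_rot(),ctrl.current_t())
E
```

```text
{'fx': 415.2844495014804, 'fy': 415.2844495014804, 'cx': 316.38628097813915, 'cy': 196.5694657090434, 'D': array([-0.0333,  0.    ,  0.    ,  0.    ,  0.    ]), 'pose': array([[ 0.4328,  0.6892, -0.5811,  0.043 ],
       [-0.9014,  0.323 , -0.2883, -0.1981],
       [-0.0109,  0.6486,  0.7611,  0.7108],
       [ 0.    ,  0.    ,  0.    ,  1.    ]])}
{'fx': 465.4325410932147, 'fy': 465.4325410932147, 'cx': 316.6734539613153, 'cy': 201.0128973772376, 'D': array([-0.1199,  0.    ,  0.    ,  0.    ,  0.    ]), 'pose': array([[ 0.0084,  0.9955, -0.0945,  0.4277],
       [-0.9999,  0.0074, -0.0113,  0.054 ],
       [-0.0105,  0.0946,  0.9955,  1.0791],
       [ 0.    ,  0.    ,  0.    ,  1.    ]])}
[[-0.9515  0.3077 -0.0004]
 [ 0.3077  0.9515 -0.001 ]
 [ 0.0001 -0.0011 -1.    ]] 0.1
```

View pics/scene0.png

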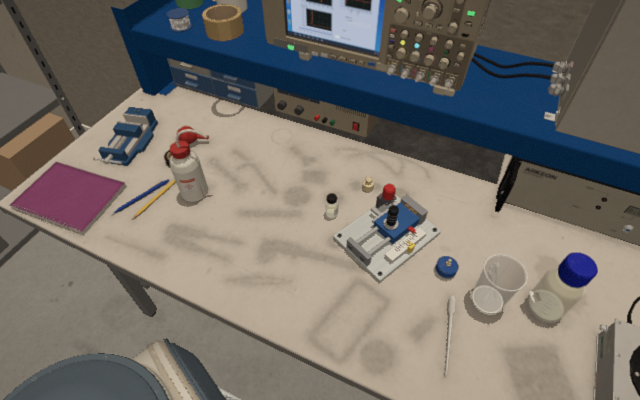

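View pics/top0.png

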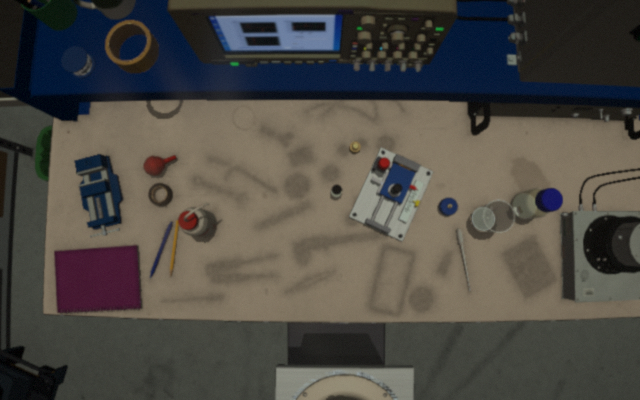

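The scene view shows the clamp at about (387,235) and the top view at about (390,193). The red cap is at top (383,163), the post at (396,188) and the mark at (417,203). Next I'll enlarge both.

```bash
python3 - <<'E'
import cv2,numpy as np
a=cv2.imread("pics/top0.png")[140:245,340:440];b=cv2.imread("pics/scene0.png")[180:280,330:445]
f=lambda i:cv2.resize(i,None,fx=min(400/i.shape[1],400/i.shape[0]),fy=min(400/i.shape[1],400/i.shape[0]),interpolation=cv2.INTER_CUBIC)
a,b=f(a),f(b);h=max(a.shape[0],b.shape[0])
p=lambda i:cv2.copyMakeBorder(i,0,h-i.shape[0],0,0,cv2.BORDER_CONSTANT)
cv2.imwrite("pics/crop0.png",np.hstack([p(a),p(b)]));print(a.shape,b.shape)
E
cat > h.py <<'E'
import cv2,numpy as np
from bench import ctrl
np.set_printoptions(precision=4,suppress=True)
def rays(n,px):
    c=ctrl.camera_params(n);K=np.array([[c['fx'],0,c['cx']],[0,c['fy'],c['cy']],[0,0,1]])
    u=cv2.undistortPoints(np.float64(px).reshape(-1,1,2),K,np.float64(c['D'])).reshape(-1,2)
    d=np.c_[u[:,0],-u[:,1],-np.ones(len(u))]@c['pose'][:3,:3].T
    return c['pose'][:3,3],d
def onz(n,px,z):
    o,d=rays(n,px);return o+d*((z-o[2])/d[:,2])[:,None]
def tri(ps,pt):
    o1,d1=rays('scene',ps);o2,d2=rays('top',pt);d1,d2=d1[0],d2[0]
    s=np.linalg.lstsq(np.c_[d1,-d2],o2-o1,rcond=None)[0]
    p,q=o1+s[0]*d1,o2+s[1]*d2;return (p+q)/2,np.linalg.norm(p-q)
def blobs(img,col,box):
    x0,y0,x1,y1=box;h=cv2.cvtColor(img[y0:y1,x0:x1],cv2.COLOR_BGR2HSV);H,S,V=cv2.split(h)
    m={'red':((H<8)|(H>172))&(S>150)&(V>70),'yellow':(H>20)&(H<35)&(S>140)&(V>110),
       'blue':(H>100)&(H<125)&(S>140)&(V>50),'black':(V<45)&(S<140)}[col].astype(np.uint8)
    n,l,st,c=cv2.connectedComponentsWithStats(m,connectivity=8)
    return [(st[i,4],c[i]+[x0,y0],st[i,:4]+[x0,y0,0,0]) for i in range(1,n) if st[i,4]>=3]
E
python3 - <<'E'
from h import *
for n,b in(("top",(325,135,465,245)),("scene",(320,170,465,285))):
    i=cv2.imread(f"pics/{n}0.png")
    for c in('red','yellow','blue','black'):
        for r in blobs(i,c,b):print(n,c,*r)
E
```

```text
(400, 381, 3) (348, 400, 3)
top red 81 [383.7037 162.5679] [379 158  10  10]
top red 13 [412. 187.] [410 186   5   3]
top yellow 18 [416.5 203. ] [415 201   4   5]
top blue 541 [397.793  180.4344] [381 164  33  38]
top blue 146 [447.8699 206.    ] [441 199  15  15]
top black 4 [395.5 162.5] [394 162   4   2]
top black 24 [379.5417 168.7083] [376 165   9   7]
top black 5 [373.4 168.8] [373 168   2   3]
top black 76 [396.   188.75] [391 184  11  10]
top black 52 [336.2885 189.2885] [333 186   8   8]
top black 9 [440.4444 210.2222] [439 208   4   6]
scene red 161 [388.4161 191.8012] [382 184  13  16]
scene red 24 [411.125  229.0417] [408 227   7   6]
scene yellow 43 [410.2326 246.7442] [408 241   6  12]
scene blue 619 [398.2423 223.4006] [375 204  44  39]
scene blue 14 [445.0714 257.7143] [442 257   7   3]
scene blue 193 [447.1295 268.8912] [436 259  22  18]
scene black 66 [331.3182 198.3182] [327 194   9   9]
scene black 10 [377.6 202.2] [377 199   3   8]
scene black 153 [391.9216 215.1438] [387 206  11  20]
```

View pics/crop0.png

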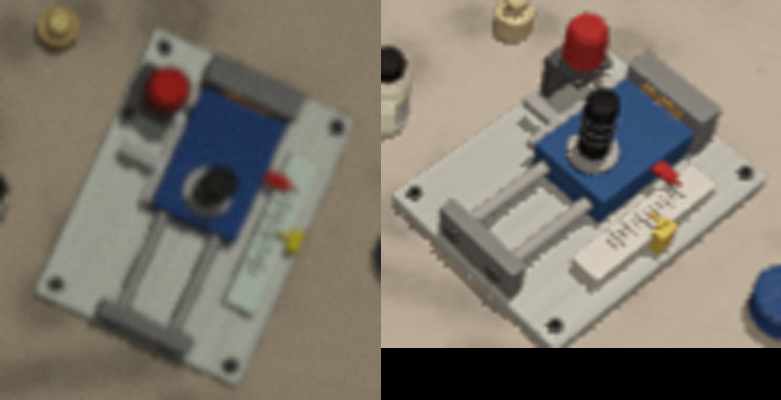

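The crop shows the plate's corners clearly, the cap at the +x+y side, the red pointer, and the yellow mark farther toward -x. Now I'll work out the geometry.

```bash
cat > m.py <<'E'
from h import *
s=400/105;ct=np.array([(155,28),(352,122),(238,383),(37,293)])/s+[340,140]-.5+.5/s
s2=400/115;cs=(np.array([(12,193),(172,347),(384,182)]))/s2+[330,180]-.5
W=np.array([(.09,.068),(.09,-.068),(-.09,-.068),(-.09,.068)])
def fit(P,W):
    a=P[:,:2]-P[:,:2].mean(0);b=W-W.mean(0)
    th=np.arctan2((b[:,0]*a[:,1]-b[:,1]*a[:,0]).sum(),(a*b).sum());R=np.array([[np.cos(th),-np.sin(th)],[np.sin(th),np.cos(th)]])
    t=P[:,:2].mean(0)-R@W.mean(0);return th,R,t,np.abs((P[:,:2]-t)-W@R.T).max()
if __name__=="__main__":
    P=onz('top',ct,.012);th,R,t,e=fit(P,W);print(np.degrees(th),t,e)
    P=onz('scene',cs,.012);th2,R2,t2,e2=fit(P,W[[3,2,1]]);print(np.degrees(th2),t2,e2)
    cap,e=tri((388.4,191.8),(383.7,162.57));print('cap tri',cap,e,(cap[:2]-t)@R)
    for z in(.08,.088):print(z,onz('top',(383.7,162.57),z),onz('scene',(388,187.5),z))
    post,e=tri((392,215.1),(396,188.7));print('post',post,e,(post[:2]-t)@R)
    for nm,n,p,z in(('ptr','top',(412,187),.033),('ptr','scene',(411.1,229),.033),('ptrtip','top',(340+293/s-.5,140+185/s-.5),.033),('ptrtip','scene',(330+297/s2-.5,180+182/s2-.5),.033),
      ('mark','top',(416.5,203),.033),('mark','scene',(410.2,244),.033),('marktip','top',(340+282/s-.5,140+241/s-.5),.033),('marktip','scene',(330+270/s2-.5,180+232/s2-.5),.033)):
        q=onz(n,[p],z)[0];print(nm,n,q,(q[:2]-t)@R)
    for nm,p in(('cap0',(447.9,206)),('vial',(336.3,189.3)),('weight',(354.5,147))):
        q=onz('top',[p],.04)[0];print(nm,q,(q[:2]-t)@R)
E
python3 m.py
```

```text
-24.227271728388864 [ 0.5477 -0.1058] 0.0026672883933283875
-25.60257984627706 [ 0.5496 -0.107 ] 0.0027212872230866422
cap tri [ 0.6105 -0.0821  0.0652] 0.0003931665112081559 [0.0475 0.0474]
0.08 [[ 0.6077 -0.08    0.08  ]] [[ 0.6083 -0.0804  0.08  ]]
0.088 [[ 0.6063 -0.0789  0.088 ]] [[ 0.6011 -0.0819  0.088 ]]
post [ 0.5523 -0.1087  0.0693] 0.0015240046742137278 [ 0.0054 -0.0007]
ptr top [ 0.5606 -0.1504  0.033 ] [ 0.0301 -0.0354]
ptr scene [ 0.5642 -0.1506  0.033 ] [ 0.0335 -0.0341]
ptrtip top [ 0.5583 -0.1605  0.033 ] [ 0.0321 -0.0455]
ptrtip scene [ 0.5607 -0.1596  0.033 ] [ 0.0339 -0.0437]
mark top [ 0.5242 -0.1603  0.033 ] [ 0.0009 -0.0593]
mark scene [ 0.5287 -0.1599  0.033 ] [ 0.0048 -0.0571]
marktip top [ 0.5247 -0.1535  0.033 ] [-0.0014 -0.0529]
marktip scene [ 0.5212 -0.156   0.033 ] [-0.0036 -0.0566]
cap0 [ 0.5173 -0.2304  0.04  ] [ 0.0234 -0.126 ]
vial [0.5531 0.0218 0.04  ] [-0.0474  0.1187]
weight [ 0.6502 -0.0191  0.04  ] [0.058  0.1211]
```

```bash
cat >> h.py <<'E'
th=np.radians(-24.8);fx=np.array([np.cos(th),np.sin(th),0]);fy=np.array([-fx[1],fx[0],0])
z=np.array([0,0,-1.])
ORI=[np.c_[np.cross(y,z),y,z] for y in(fx,-fx)]
CAP=np.array([.610,-.0818]);POST=np.array([.552,-.1085])
E
python3 - <<'E'
from h import *
q0=np.array(ctrl.current_q())
js=[ctrl.ik([*CAP,.12],o) for o in ORI];print(js)
k=int(np.argmin([np.inf if j is None else abs(np.array(j)-q0).max() for j in js]))
print(k);O=ORI[k]
ctrl.goto([*CAP,.15],O)
ctrl.command_gripper(.6)
print(ctrl.move_l([*CAP,.053],vel=.08,contact_N=6),ctrl.current_tool_pos(),ctrl.current_t())
ctrl.command_gripper(0.0)
print(ctrl.current_grip_width()*91,ctrl.current_grasp_force(),ctrl.current_contact_force(),ctrl.current_t())
cv2.imwrite("pics/s1.png",ctrl.read_camera("scene")[150:290,300:470].repeat(3,0).repeat(3,1))
E
```

```text
[array([-13.1948,  31.6705,  83.1868,  -0.    ,  65.1427,  11.6052]), array([ -13.1948,   31.6705,   83.1868,   -0.    ,   65.1427, -168.3948])]
0
False [ 0.6104 -0.0818  0.0535] 4.975
20.012639885504868 26.498849247582257 [ 0.6126  1.4661 -3.0349] 5.6167
```

View pics/s1.png

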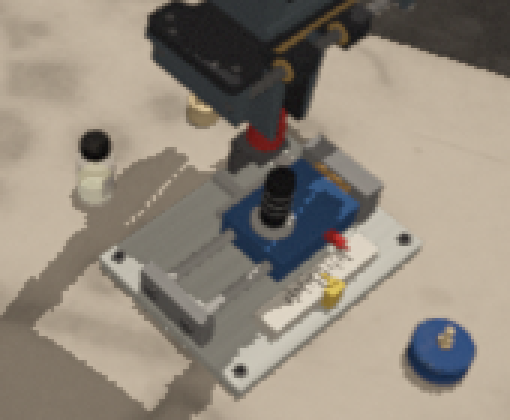

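The fingers are closed on the red cap at about (266,130) in the crop, and the jaw is still shut. Pulling up now.

```bash
python3 - <<'E'
from h import *
p=np.array(ctrl.current_tool_pos())
for d in(.008,.016,.019):
    r=ctrl.move_l([p[0],p[1],p[2]+d],vel=.03,contact_N=25)
    print(d,r,ctrl.current_tool_pos(),ctrl.current_contact_force(),ctrl.current_grip_width()*91,ctrl.current_grasp_force())
    if r:break
ctrl.sleep(.2);print(ctrl.current_t())
cv2.imwrite("pics/s2.png",ctrl.read_camera("scene")[150:290,300:470].repeat(3,0).repeat(3,1))
E
```

```text
0.008 False [ 0.61   -0.0818  0.0614] [-0.7801  0.8853  4.3022] 20.31298844987455 27.8804315632442
0.016 False [ 0.61   -0.0818  0.0693] [-2.2293  0.1318  3.9012] 19.48186465260473 27.87976755062118
0.019 False [ 0.6102 -0.0818  0.0723] [-0.0225 -0.4983  2.9784] 1.0373387682848594 1.8482372787593704
6.95
```

View pics/s2.png

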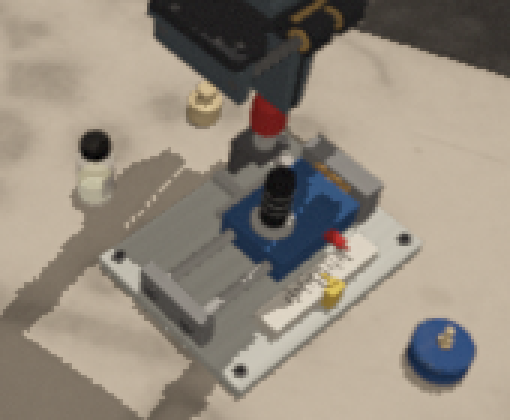

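The cap is up, with the silver stem visible below it at about (265,145), but the fingers slipped off it. I'll clear the arm and measure the cap height.

```bash
python3 - <<'E'
from h import *
p=np.array(ctrl.current_tool_pos())
ctrl.command_gripper(.6)
ctrl.move_l([p[0],p[1],.13],vel=.15)
ctrl.goto([*(POST-.12*fx[:2]),.16],np.array(ctrl.current_eef_rot()))
I={n:ctrl.read_camera(n) for n in("top","scene")}
for n in I: cv2.imwrite(f"pics/{n}3.png",I[n])
for n,b in(("top",(325,135,465,245)),("scene",(320,165,465,285))):
    for c in('red','yellow','black'):
        for r in blobs(I[n],c,b):
            if r[0]>9:print(n,c,*r)
f=lambda i:cv2.resize(i,(400,400),interpolation=cv2.INTER_CUBIC)
cv2.imwrite("pics/crop3.png",np.hstack([f(I['top'][140:240,340:440]),f(I['scene'][170:280,335:445])]));print(ctrl.current_t())
E
```

```text
top red 84 [384.6548 161.4286] [380 157  10  10]
top black 42 [379.     168.2381] [373 164  12   9]
top black 498 [355.6627 215.3976] [346 180  25  65]
top black 53 [336.3774 189.0755] [333 185   8   9]
scene red 156 [389.3013 186.7244] [384 179  12  16]
scene red 24 [411.125  229.0417] [408 227   7   6]
scene yellow 39 [410.4103 247.2308] [408 243   6  10]
scene black 1086 [343.2855 188.0341] [320 165  54  42]
scene black 95 [387.2316 169.8211] [374 165  23  13]
scene black 43 [361.7674 179.2558] [358 176  10   9]
scene black 140 [391.9214 215.0571] [387 206  11  20]
9.2917
```

View pics/crop3.png

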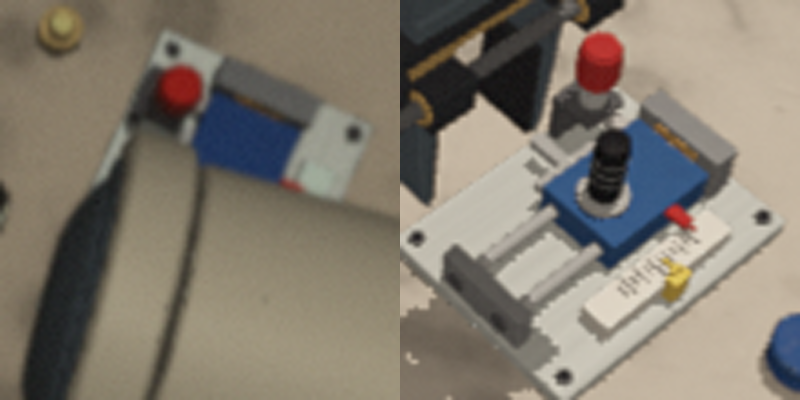

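The cap is visibly up and stays up, and the jaw is still shut. I'll triangulate the cap height and check the fingertips in the image against the reported TCP, since the slip suggests an offset.

```bash
python3 - <<'E'
from h import *
print(tri((388.4,191.8),(383.7,162.57)),tri((389.3,186.72),(384.65,161.43)))
print(ctrl.current_tool_pos(),ctrl.current_grip_width()*91,ctrl.current_eef_rot())
def proj(n,P):
    c=ctrl.camera_params(n);K=np.array([[c['fx'],0,c['cx']],[0,c['fy'],c['cy']],[0,0,1]])
    q=(np.atleast_2d(P)-c['pose'][:3,3])@c['pose'][:3,:3]*[1,-1,-1]
    return cv2.projectPoints(q,np.zeros(3),np.zeros(3),K,np.float64(c['D']))[0].reshape(-1,2)
p=np.array(ctrl.current_tool_pos());R=np.array(ctrl.current_eef_rot());w=ctrl.current_grip_width()*.0455
c=[p+R@np.array([a,b,0]) for a in(-.016,.016) for b in(-w-.0135,-w,w,w+.0135)]
px=proj('scene',c);print(px)
i=cv2.imread("pics/scene3.png")[120:270,290:450];i=cv2.resize(i,None,fx=4,fy=4,interpolation=cv2.INTER_CUBIC)
for a in px:cv2.circle(i,tuple(int(v) for v in (a-[290,120])*4+2),3,(0,255,0),-1)
cv2.imwrite("pics/tip.png",i)
E
```

```text
(array([ 0.6105, -0.0821,  0.0652]), np.float64(0.0003931665112081559)) (array([ 0.6102, -0.0821,  0.0812]), np.float64(0.000451243724346816))
[ 0.4439 -0.0584  0.1596] 54.75802779785575 [[ 0.4195  0.9078 -0.0002]
 [ 0.9078 -0.4195  0.0001]
 [-0.     -0.0002 -1.    ]]
[[336.4272 237.2551]
 [342.6791 232.8467]
 [367.0161 215.6741]
 [372.7744 211.6081]
 [323.5929 224.9947]
 [329.8018 220.7865]
 [353.9983 204.3798]
 [359.7297 200.4919]]
```

View pics/tip.png

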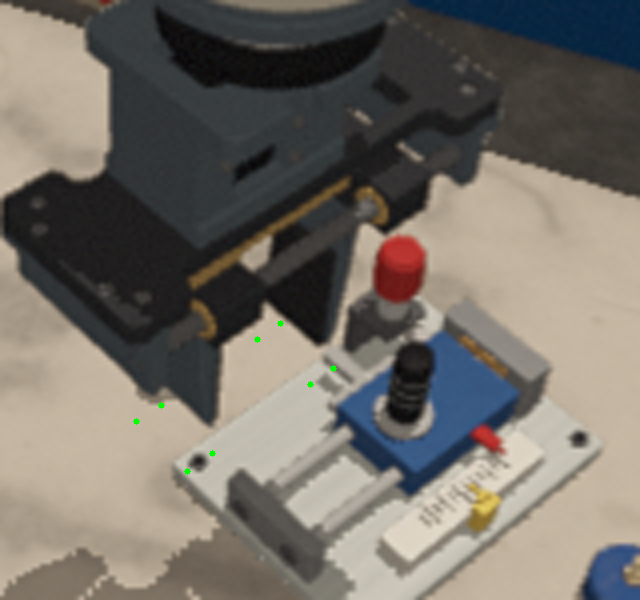

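The cap is 16 mm up by triangulation. The fingertips appear about 17 mm higher than the nominal TCP, so they only caught the cap's top. I'll grip the post lower, with contact detection.

```bash
python3 - <<'E'
from h import *
O=ORI[0]
ctrl.command_gripper(.75)
ctrl.move_l([*POST,.14],vel=.15,ori=O)
print(ctrl.move_l([*POST,.040],vel=.06,contact_N=5),ctrl.current_tool_pos(),ctrl.current_contact_force())
I=ctrl.read_camera("scene")
ctrl.command_gripper(0.0)
print(ctrl.current_grip_width()*91,ctrl.current_grasp_force(),ctrl.current_contact_force(),ctrl.current_t())
J=ctrl.read_camera("scene");cv2.imwrite("pics/scene4.png",J)
cv2.imwrite("pics/s4.png",np.hstack([cv2.resize(k[150:290,320:450],None,fx=3,fy=3) for k in(I,J)]))
E
```

```text
False [ 0.5522 -0.1085  0.0403] [-0.5871  0.1668 -0.0803]
18.987021760688457 29.99947339296341 [ 2.9611 -1.444  -3.536 ] 13.35
```

View pics/s4.png

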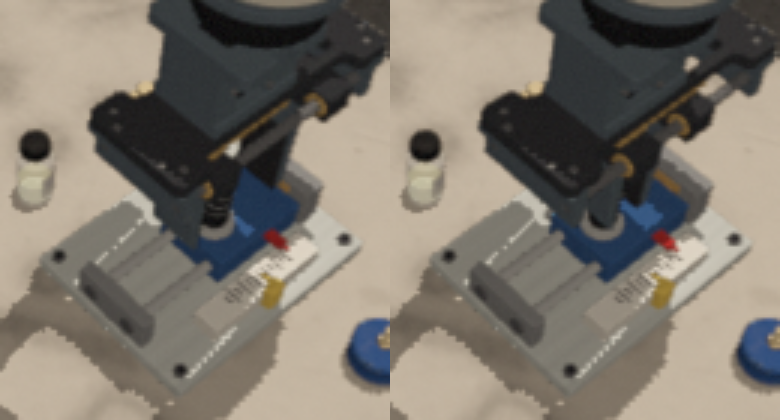

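The fingers hold the post firmly, with the pointer at about (275,240) and the mark at about (272,290) in the left crop. I'll pull 26 mm first and then measure.

```bash
python3 - <<'E'
from h import *
from m import *
P=onz('top',ct,.012);_,_,t,_=fit(P,W);R=np.c_[fx[:2],fy[:2]]
p=np.array(ctrl.current_tool_pos())
for d in(.010,.026):
    print(d,ctrl.move_l(p-d*fx,vel=.03,contact_N=30),ctrl.current_contact_force(),ctrl.current_grip_width()*91)
ctrl.sleep(.3)
I=ctrl.read_camera("scene");cv2.imwrite("pics/scene5.png",I);T=ctrl.read_camera("top");cv2.imwrite("pics/top5.png",T)
print(ctrl.current_tool_pos(),ctrl.current_t())
for n,i in(("scene",I),("top",T),("scene",cv2.imread("pics/scene4.png"))):
  for c in('red','yellow'):
    for r in blobs(i,c,(375,170,440,265)):
        q=onz(n,[r[1]],.033)[0];print(n,c,*r,(q[:2]-t)@R)
cv2.imwrite("pics/s5.png",np.hstack([cv2.resize(i[y:y+40,385:435],None,fx=8,fy=8,interpolation=cv2.INTER_CUBIC) for i,y in((I,218),(T,185))]))
E
```

```text
0.01 False [ 4.5285 -1.5199 -3.5889] 19.25204625533227
0.026 False [ 5.1767 -3.109  -5.8891] 18.86252961368196
[ 0.5294 -0.0981  0.04  ] 14.95
scene red 27 [402.1111 236.2222] [399 234   7   6] [ 0.007  -0.0342]
scene yellow 40 [410.375 247.125] [408 243   6  10] [ 0.0002 -0.0622]
scene red 27 [411.1481 229.4444] [408 227   7   6] [ 0.033  -0.0345]
scene yellow 40 [410.35  247.225] [408 243   6  10] [ 0.     -0.0623]
```

View pics/s5.png

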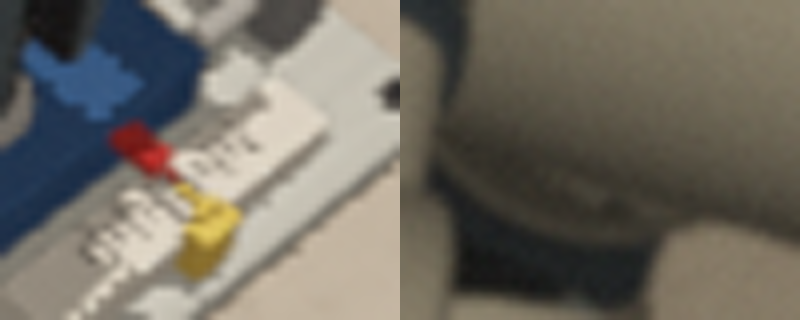

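The pointer tip and mark tip nearly meet at crop (175,178). I'll convert the pixels along both needles to frame x.

```bash
python3 - <<'E'
from h import *
from m import *
P=onz('top',ct,.012);_,_,t,_=fit(P,W);R=np.c_[fx[:2],fy[:2]]
f=lambda n,p,z=.033:((onz(n,p,z)[:,:2]-t)@R*1000).round(1)
g=lambda a:np.array(a)/8+[385,218]-.4
print('ptr axis, tip',f('scene',g([(130,137),(150,155),(170,174),(177,179)])))
print('mark tip, needle, neck',f('scene',g([(176,181),(188,193),(200,200)])))
# predicted image path of -fy needle direction through pointer
I=cv2.imread("pics/scene5.png")[234:246,398:416];H=cv2.cvtColor(I,cv2.COLOR_BGR2HSV)
for k in range(12):print(234+k,' '.join('%3d/%3d'%(a,b) for a,b in H[k,:,:2]))
# unobstructed first top view
T=cv2.cvtColor(cv2.imread("pics/top0.png")[196:209,408:421],cv2.COLOR_BGR2HSV)
print()
for k in range(13):print(196+k,' '.join('%3d/%3d'%(a,b) for a,b in T[k,:,:2]))
E
```

```text
ptr axis, tip [[  7.7 -30.1]
 [  7.5 -37. ]
 [  7.1 -44.1]
 [  7.3 -46.2]]
mark tip, needle, neck [[  6.7 -46.4]
 [  6.3 -50.8]
 [  7.  -54. ]]
234 121/ 77 173/152 179/187   1/199   0/186 174/150 153/ 35  53/ 10  23/ 26  21/ 28  21/ 29  21/ 33  19/ 38  18/ 39  18/ 38  19/ 37  18/ 34  18/ 32
235 150/ 84   0/187   2/202   1/200   1/195   1/187   3/130   9/ 64  19/ 31  23/ 27  18/ 35  18/ 38  18/ 39  18/ 40  16/ 37  18/ 33  17/ 33  18/ 35
236 124/ 82 174/154   0/189   0/208   2/208   1/203   1/189   2/164   5/100  15/ 41  18/ 38  18/ 37  17/ 38  18/ 34  17/ 34  17/ 35  18/ 33  18/ 33
237 108/149 125/ 88 175/131   1/187   1/196   1/190   1/190   1/180   5/ 97  12/ 43  18/ 31  17/ 31  18/ 32  18/ 35  18/ 32  19/ 31  18/ 32  18/ 30
238 106/149 108/ 72   0/ 19   5/102   1/175   1/201   1/193   2/155   8/ 70  18/ 30  19/ 29  19/ 34  19/ 33  18/ 34  18/ 37  18/ 33  18/ 31  18/ 30
239 107/ 62  60/  2  23/ 24  21/ 34   8/ 74   2/159   2/161   3/142   3/129  10/ 55  18/ 30  19/ 30  18/ 33  18/ 32  18/ 32  19/ 32  18/ 32  18/ 30
240  26/ 16  21/ 28  21/ 28  22/ 29  16/ 42   9/ 69   8/ 75   8/ 63 
[... 1524 characters left out ...]
/102  28/149  27/186  27/207  27/187  26/136  22/ 83
203  53/ 21  53/ 24  50/ 21  51/ 27  47/ 24  36/ 31  30/ 62  27/144  27/199  27/204  26/170  25/113  20/ 73
204  51/ 23  53/ 21  52/ 26  50/ 25  54/ 24  45/ 31  31/ 58  27/148  27/203  27/192  25/144  23/ 92  19/ 65
205  53/ 21  51/ 24  55/ 20  50/ 25  48/ 27  42/ 31  29/ 64  26/155  26/193  25/173  23/121  22/ 75  18/ 62
206  51/ 24  53/ 23  51/ 24  51/ 23  51/ 21  42/ 27  28/ 45  26/ 96  24/117  24/106  22/ 86  19/ 69  18/ 62
207  48/ 23  49/ 24  56/ 22  52/ 24  53/ 19  41/ 19  30/ 26  30/ 34  28/ 41  24/ 52  21/ 58  18/ 64  19/ 59
208  47/ 26  53/ 28  54/ 23  49/ 22  48/ 19  35/ 19  35/ 22  35/ 23  33/ 24  26/ 37  19/ 56  18/ 59  20/ 58
```

At a common height of 33 mm, the pointer is at x = 7.3 mm and the mark at 6.6 mm, and the mark hasn't moved. One small trim, then I'll hand in.

```bash
python3 - <<'E'
from h import *
p=np.array(ctrl.current_tool_pos())
ctrl.move_l(p-.0006*fx,vel=.01);ctrl.sleep(.8)
I=ctrl.read_camera("scene")
for c in('red','yellow'):print(c,*blobs(I,c,(375,165,440,265)))
print(ctrl.current_grasp_force(),ctrl.current_contact_force(),ctrl.current_tool_pos(),ctrl.current_t())
print(ctrl.sign_off())
E
```

```text
red (np.int32(27), array([402.1111, 236.2222]), array([399, 234,   7,   6]))
yellow (np.int32(40), array([410.375, 247.125]), array([408, 243,   6,  10]))
29.99891370534897 [ 4.7928 -2.5883 -5.776 ] [ 0.5294 -0.0981  0.0401] 16.05
the job is handed in; nothing more can be done
None
```

I handed the job in at about 16 s, still holding the jaw with its pointer about 0.7 mm from the yellow mark by camera; a last 0.6 mm trim had no visible effect. The cap measured 16 mm up before the pull but was hidden by the gripper afterwards, the mark hadn't moved, nothing was seen to touch the capacitor, vial or weight, and no verdict was returned.

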